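# Pack a row of relay modules into the sprung rack

## Task

Stand the orange relay module in line behind the four grey ones on the rack's deck, its narrow side along the row like theirs, then push all five as one straight row into the lane against the sprung stop until the orange catches snap in behind the last module and hold the row, and let go. Push gently: feel for the end, never press the row with more than about 18 N, and do not let it buckle or tip; leave the black module and everything else on the bench alone.

Things in the scene. Friction and masses are not known exactly. Their poses are not given: they have to be found in the camera images.
- rack: fixed aluminium packing rack. Origin on the bench under the lane's centre line; z up, x = direction of pushing, y across the lane. Its deck, 10 mm above the bench, spans x = -150 to +236 mm, y = -45 to +45 mm. It is open from x = -150 to -20 mm, where the row stands. Catches and stop sit on one clamped carriage, set differently each day and not measured: the end must be felt
- mouth (a point): point on the deck (10 mm up) at the lane's mouth, rack x = 0, y = 0. From here to x = 210 mm two white walls, 12 mm high above the deck, form a lane 33 mm wide; flared cheeks of the same height lead in from x = -20 mm, there about 55 mm wide
- catch_mid (a point): mid-lane point on the deck at rack x = 53 mm, the catches' middle setting; their holding faces really lie at x = 23 to 83 mm. Two orange spring catches, 9 mm high above the deck, stick 6 mm into the lane from both sides; sloped towards the mouth, they yield (under 1 N each) as modules slide past and spring out behind the last
- stop_mid (a point): mid-lane point on the deck at rack x = 147 mm, the middle setting of the red sprung stop (30 mm high); its resting face is always 94 mm beyond the catches. It resists with 3 N, plus 0.25 N per mm. The catches snap in after 6 mm of its travel (4.5 N); at 9.5 mm the row meets rigid buffers: a steep rise. Friction adds 1 to 5 N
- relay1: light grey relay module, upright block 20 mm (its x) by 30 mm (its y) by 46 mm tall, about 40 g; origin at the centre of its underside. Number 1 of the row on the open deck (the front one, blue top); its x points about along the rack's x, gaps of 2 to 9 mm between modules, a little out of line
- relay2: light grey relay module, upright block 20 mm (its x) by 30 mm (its y) by 46 mm tall, about 40 g; origin at the centre of its underside. Number 2 of the row on the open deck (green top); its x points about along the rack's x, gaps of 2 to 9 mm between modules, a little out of line
- relay3: light grey relay module, upright block 20 mm (its x) by 30 mm (its y) by 46 mm tall, about 40 g; origin at the centre of its underside. Number 3 of the row on the open deck (green top); its x points about along the rack's x, gaps of 2 to 9 mm between modules, a little out of line
- relay4: light grey relay module, upright block 20 mm (its x) by 30 mm (its y) by 46 mm tall, about 40 g; origin at the centre of its underside. Number 4 of the row on the open deck (green top); its x points about along the rack's x, gaps of 2 to 9 mm between modules, a little out of line
- relay5: orange relay module, upright block 20 mm (its x) by 30 mm (its y) by 46 mm tall, about 40 g; origin at the centre of its underside. Stands on the bench beside the near end of the rack; it is to be the last of the row (its x along the row)
- spare: black relay module, upright block 20 mm (its x) by 30 mm (its y) by 46 mm tall, about 40 g; origin at the centre of its underside, red top; a bystander on the bench near the orange one; leave it alone
- spool: solder spool with green flanges, 54 mm diameter, 46 mm tall, origin at the centre of its underside; bystander
- board: green circuit board 85 by 130 mm, 4 mm thick, parts up to 22 mm high; origin at the centre of its underside; bystander
- driver: screwdriver lying on the bench, 160 mm long, along its x; bystander

How it is judged:
By the outcome, as a careful person would: the job done as asked, in the order asked, and still so for the second after the job is handed in, with the robot touching nothing.
It also fails if it takes over 72 s, if anything falls off the work surface, if the arm or the gripper's body presses on something with over 40 N, if the wrist force passes 120 N, or if a joint passes its speed limit or range.

## Robot

A 6-joint arm with a two-finger parallel gripper is mounted at the origin on the work surface. World frame = base frame: x ahead of the robot, y to its left, z up, the work surface at z = 0. Lengths are in m, angles in rad, forces in N, time in s.
With the tool pointing down it reaches from about 0.35 to 0.8 m from the base axis. Payload 7.3 kg.
Tool frame: the origin (TCP) lies between the finger pads; the fingertips stand 25 mm ahead of it and the grasp point (between the pads) lies 6 mm ahead of it (r.tip_extent is the distance from the TCP to the fingertips, in m); z points along the fingers, y is the direction in which the jaws open and shut (so a half turn about z gives the same grasp; the last joint's range is limited). The gripper opens to 85 mm and grips with 20 to 120 N. Pads are 22 mm wide; open, the fingers measure 114 mm over their backs; the gripper's body (76 mm by 85 mm) begins 54 mm behind the grasp point. The pads swing forward as they close: fully open they stand 13 mm farther back than shut.
Start: joints at [1.054, 0.342, 1.524, -0, 1.275, -0.146], TCP at [0.19, 0.489, 0.256] pointing down, gripper open.
Joint ranges: [-2.53, 2.53], [-0.77, 2.02], [0.04, 2.7], [-1, 4.14], [0.28, 2.66], [-3.11, 3.11]. Speed limits (rad/s): [2.57, 2.57, 3.14, 3.14, 3.14, 3.14].

## Interface

Orientations are given as a unit quaternion [x, y, z, w].
In Python, from workcell import r, command_gripper, optics gives the robot as it stands. The module is installed in compiled form; this text tells all that it offers. Calls block until the motion is done:
- r.reach(position, orientation): joint-space move of the TCP to a pose.
- r.move_straight(position, orientation=None, speed=0.15, max_force=None): straight line of the TCP; orientation=None keeps the orientation; speed is the mean speed in m/s. With max_force (N) it stops when the force on the tool has changed by that much, and returns True; else False.
- r.movej(angles): joint-space move.
- command_gripper(opening, force=None): finger opening in m; force is the grip in N (None keeps the last); returns when the fingers have stopped.
- r.hold(seconds).
- r.solve_ik(position, orientation): joint angles nearest the present ones, or None.
- r.read_state(): the state.
- optics.get_image(name): name is "scene" or "top"; returns (picture, depth): 420x560x3 uint8, red, green, blue; 420x560 float32, m along the optical axis (not along the pixel's ray), 0 where there is no reading.
- optics.camera_model(name): a dict with "K" (3x3 intrinsics, pixels), "k1" (the pictures are not rectified: a ray, as slopes to the right and down, at radius r is drawn at 1 + k1 r^2 times it, then the intrinsics apply), "R" (3x3) and "t" (3): a world point X has camera coordinates R X + t. Camera axes: x right, y down, z forward; pixel columns grow to the right and rows downward; lengths in m; the calibration is good to about 2 mm. A picture is of the moment at which its call begins. camera_model takes no time and is no camera call.
A pose or a line that the arm cannot do raises r.PlanningError and nothing moves.
- r.finish_job(): hands the job in, once; it reports no verdict.
The state is a dict: "time_s": time; "joint_positions": joint angles; "dq": joint speeds; "tau": joint torques, N m; "eef_pos": TCP position; "eef_rot": TCP orientation; "contact_force": force on the tool from outside, world axes, zero at the start; "torque": the same for the moment, N m; "grip_width": finger opening in m.
Only numpy, scipy, OpenCV 4.12 (cv2) and the standard library are available. Lean on these libraries where they do the work, as an engineer would, in place of code of your own. Each camera call takes 0.05 s, during which the arm holds its last target. There are 200 camera calls.

## Working session

There is one attempt and no reset: what is moved stays moved. The work goes in short steps, each a Python script; the robot and the scene stay as the last script left them, time stands still between calls to the robot, and variables do not carry over. Pictures are saved under pics/ and viewed, about 8 in all and at most 12, crops included, and the job is handed in when it is done.

```bash
mkdir -p pics; cat > h.py <<'E'
import numpy as np, cv2
from workcell import r, command_gripper, optics
def snap(name, crop=None, scale=1, cam='top'):
    im,d=optics.get_image(cam); np.savez('last_%s.npz'%cam,im=im,d=d)
    o=im if crop is None else im[crop[1]:crop[3],crop[0]:crop[2]]
    cv2.imwrite('pics/'+name, cv2.resize(o[:,:,::-1],None,fx=scale,fy=scale,interpolation=cv2.INTER_CUBIC)); return im,d
def ray(cam,u,v):
    m=optics.camera_model(cam);K=np.array(m['K']);k=m['k1']
    dd=cv2.undistortPoints(np.array([[[u,v]]],float),K,np.array([k,0,0,0,0.]))[0,0]
    R=np.array(m['R']);t=np.array(m['t']); return -R.T@t, R.T@np.array([dd[0],dd[1],1])
def px2w(cam,u,v,z):
    c,d=ray(cam,u,v); return c+d*(z-c[2])/d[2]
def w2px(cam,X):
    m=optics.camera_model(cam);R=np.array(m['R']);t=np.array(m['t'])
    p,_=cv2.projectPoints(np.atleast_2d(np.array(X,float)),cv2.Rodrigues(R)[0],t,np.array(m['K']),np.array([m['k1'],0,0,0,0.])); return p[:,0]
E
python3 - <<'E'
from h import *
snap('top0.png',scale=1.4); snap('scene0.png',scale=1.4,cam='scene')
for c in('top','scene'): print(optics.camera_model(c))
print(r.read_state())
E
```

```text
{'K': array([[522.74425673,   0.        , 281.90690509],
       [  0.        , 522.74425673, 205.17250313],
       [  0.        ,   0.        ,   1.        ]]), 'k1': -0.001058549202486707, 'R': array([[ 0.0049234 , -0.99993146,  0.01062236],
       [-0.9866924 , -0.00658409, -0.16246461],
       [ 0.16252341, -0.00968112, -0.98665719]]), 't': array([0.04307958, 0.59755359, 1.14342075])}
{'K': array([[501.21509925,   0.        , 280.10186167],
       [  0.        , 501.21509925, 205.73360402],
       [  0.        ,   0.        ,   1.        ]]), 'k1': -0.05576036029339165, 'R': array([[ 0.45456717,  0.8906849 , -0.00700717],
       [ 0.68444157, -0.35432225, -0.63717774],
       [-0.57000739,  0.28484408, -0.77068504]]), 't': array([-0.30186133, -0.35092585,  1.49409587])}
{'time_s': 0.1, 'joint_positions': array([ 1.05401955e+00,  3.42640331e-01,  1.52487626e+00, -3.28801466e-05,
        1.27542205e+00, -1.45984819e-01]), 'dq': array([-0.00142978, -0.00032355, -0.00184361, -0.00122589,  0.00127786,
        0.00061428]), 'tau': array([ 1.87575577e-03, -4.34442866e+01, -2.46492040e+01, -2.22541412e-04,
        4.79829381e-03, -6.07779111e-05]), 'eef_pos': array([0.19006066, 0.48905554, 0.25571783]), 'eef_rot': array([ 1.84330986e-01,  9.82863996e-01, -6.41492368e-04, -2.04087616e-04]), 'contact_force': array([-0.79377313, -0.09675494,  0.43587513]), 'torque': array([-0.01271024, -0.00904438, -0.01671814]), 'grip_width': 0.08528625891283827}
```

View pics/top0.png

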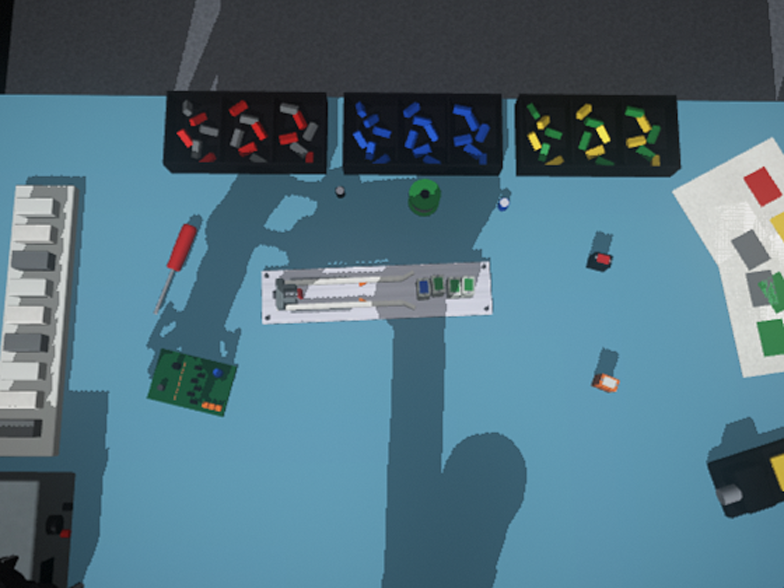

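View pics/scene0.png

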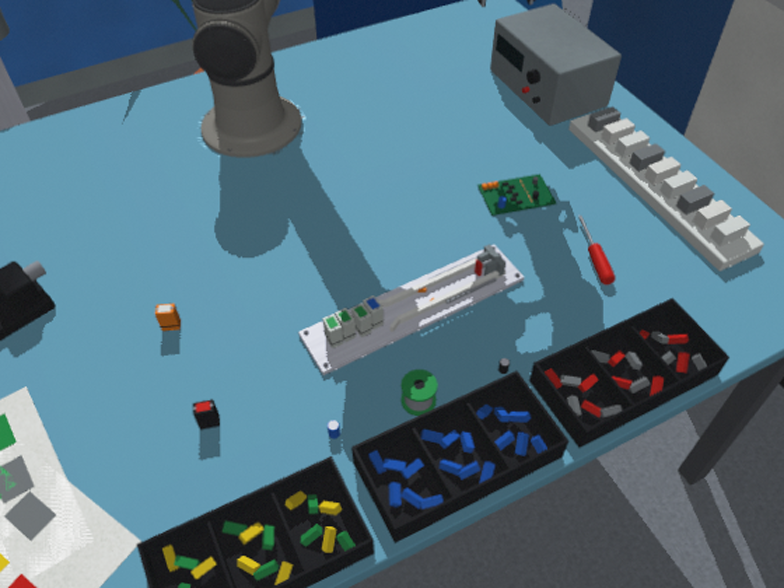

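The top view shows the rack (cols 262–493, rows 262–324 in the picture), its mouth facing right. The row is at cols 418–475, the orange module at (606,382) and the black one at (600,260). Next I'll enlarge crops.

```bash
python3 - <<'E'
from h import *
im=np.load('last_top.npz')['im']
a=cv2.resize(im[180:240,180:360],None,fx=4.4,fy=4.4,interpolation=cv2.INTER_CUBIC)
b=cv2.resize(im[184:232,285:349],None,fx=6,fy=6,interpolation=cv2.INTER_CUBIC)
c=cv2.resize(im[240:288,405:469],None,fx=6,fy=6,interpolation=cv2.INTER_CUBIC)
o=np.zeros((264+290,792,3),np.uint8); o[:264,:792]=a; o[266:554,:384]=b; o[266:554,400:784]=c
cv2.imwrite('pics/crop0.png',o[:,:,::-1])
E
```

```text
(no output)
```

View pics/crop0.png

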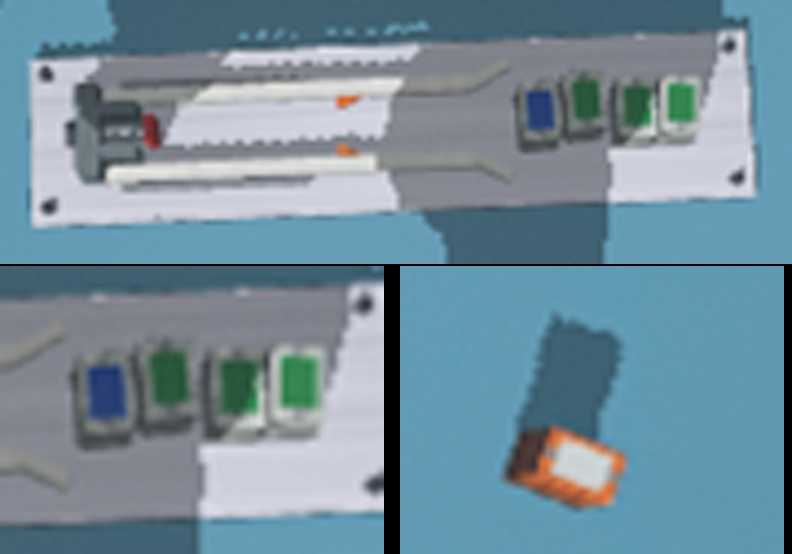

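The crop shows the deck corners at (30,60), (35,227), (747,30) and (756,196), the orange label centred at (584,465), and the row with relay2 set back towards the top and a gap between relays 2 and 3. Next I'll compute poses from these and from depth.

```bash
cat >> h.py <<'E'
def cloud(cam,d):
    m=optics.camera_model(cam);K=np.array(m['K']);h,w=d.shape
    g=np.stack(np.meshgrid(np.arange(w),np.arange(h)),-1).reshape(-1,1,2).astype(float)
    n=cv2.undistortPoints(g,K,np.array([m['k1'],0,0,0,0.])).reshape(h,w,2)
    P=np.dstack([n*d[...,None],d]); P[d==0]=np.nan
    return (P-np.array(m['t']))@np.array(m['R'])
E
python3 - <<'E'
from h import *
z=np.load('last_top.npz');im,d=z['im'],z['d']
f=lambda u,v,s,ox,oy:((u+.5)/s-.5+ox,(v+.5)/s-.5+oy)
C=np.array([px2w('top',*f(u,v,4.4,180,180),0.010)[:2] for u,v in[(756,196),(747,30),(30,60),(35,227)]])
print('deck corners',C.round(4)); L=[np.linalg.norm(C[i]-C[i-1]) for i in range(4)];print('len',np.round(L,4))
# C: near x=-150 : 0 (image bottom = robot side),1 ; far 2,3
ux=((C[2]+C[3])-(C[0]+C[1]));ux/=np.linalg.norm(ux);ang=np.arctan2(ux[1],ux[0]);uy=np.array([-ux[1],ux[0]])
O=C.mean(0)-ux*0.043;print('rack',O,np.degrees(ang)); np.savez('rack.npz',O=O,ux=ux,uy=uy,ang=ang)
P=cloud('top',d)
print('deck z',np.nanmedian(P[218:226,300:345,2]),'bench z',np.nanmedian(P[250:260,300:345,2]))
def top(box,zlo,zhi):
    m=np.zeros(d.shape,bool);m[box[1]:box[3],box[0]:box[2]]=1
    m&=(P[...,2]>zlo)&(P[...,2]<zhi);q=P[m];rc=cv2.minAreaRect((q[:,:2]*1000).astype(np.float32))
    return m.sum(),np.median(q,0).round(4),q[:,:2].mean(0).round(4),rc
print('orange',top((415,255,450,290),.035,.06))
for cu,cv in[(584,465)]:
    print('label',px2w('top',*f(cu-400,cv-266,6,405,240),.046))
w=[px2w('top',*f(u-400,v-266,6,405,240),.046)[:2] for u,v in[(560,441),(612,463),(606,490),(553,470)]];print(np.array(w).round(4))
e=(w[1]-w[0])+(w[2]-w[3]);print('orange y-axis ang',np.degrees(np.arctan2(e[1],e[0])))
print('black',px2w('top',*(np.array([602,258])/1.4),.046))
for k,(u,v) in enumerate([(107,391),(169,375),(239,385),(299,382)]):
    p=px2w('top',*f(u,v-266+266-266,6,285,184),.056)[:2]-O;print('relay',k+1,(p@ux*1e3).round(1),(p@uy*1e3).round(1))
p=px2w('top',*f(346,101,4.4,180,180),.019)[:2]-O;print('catch',p@ux,p@uy)
p=px2w('top',*f(158,131,4.4,180,180),.040)[:2]-O;print('stop',p@ux,p@uy)
E
```

```text
deck corners [[ 0.5596 -0.1171]
 [ 0.6498 -0.1137]
 [ 0.6307  0.2716]
 [ 0.5407  0.2658]]
len [0.3834 0.0902 0.3858 0.0902]
rack [0.59731864 0.0337085 ] 92.83769648146323
deck z 0.00799007545255959 bench z -0.0017236152113707386
orange (np.int64(132), array([ 0.4457, -0.2961,  0.044 ]), array([ 0.4454, -0.296 ]), ((445.82373046875, -296.4147033691406), (30.689624786376953, 19.99497413635254), 69.11272430419922))
label [ 0.44627031 -0.2985164   0.046     ]
[[ 0.4551 -0.2899]
 [ 0.4471 -0.3091]
 [ 0.437  -0.3064]
 [ 0.4444 -0.2868]]
orange y-axis ang -111.6656221170811
black [ 0.64886261 -0.2950441   0.046     ]
relay 1 -33.6 0.9
relay 2 -57.4 -4.3
relay 3 -83.6 0.7
relay 4 -106.4 0.5
catch 0.0672868626738133 -0.014008763095741316
stop 0.16505319264874801 0.0012309483893362015
```

```bash
cat >> h.py <<'E'
Rk=np.load('rack.npz') if __import__('os').path.exists('rack.npz') else None
def W(x,y,z):
    p=Rk['O']+x*Rk['ux']+y*Rk['uy']; return [p[0],p[1],z]
def down(jaw):  # jaw axis angle rad (mod pi); choose yaw nearest the present tool yaw
    q=r.read_state()['eef_rot']; cur=2*np.arctan2(q[1],q[0]); y=jaw+np.pi/2
    y+=np.pi*np.round((cur-y)/np.pi); return [np.cos(y/2),np.sin(y/2),0,0]
JR=float(Rk['ang'])+np.pi/2
def st(t=''):
    s=r.read_state();print(t,'t',round(s['time_s'],2),s['eef_pos'].round(4),'F',s['contact_force'].round(2),'w',round(s['grip_width'],4))
E
python3 - <<'E'
from h import *
c=[.4457,-.2965]; q=down(np.radians(68.8))
r.reach([*c,.14],q); st('above')
r.move_straight([*c,.034],speed=.12); command_gripper(.02,30); st('grip')
r.move_straight([*c,.15],speed=.2)
q=down(JR); p=W(-.133,0,.12); r.reach(p,q); st('overdeck')
r.move_straight(W(-.133,0,.05),speed=.12)
print(r.move_straight(W(-.133,0,.0425),speed=.02,max_force=4)); st('down')
command_gripper(.055); st('rel')
r.move_straight(W(-.133,0,.11),speed=.2)
# centre relay2
r.move_straight(W(-.0575,-.002,.11),speed=.2)
r.move_straight(W(-.0575,-.002,.042),speed=.12)
command_gripper(.033,20); st('sq'); 
command_gripper(.055); r.move_straight(W(-.0575,0,.12),speed=.2)
r.move_straight(W(-.175,0,.12),speed=.25)
im,d=snap('top1.png',(285,180,365,240),8)
P=cloud('top',d); st()
for z0,box in[((.048),(285,180,365,240))]:
    m=np.zeros(d.shape,bool);m[box[1]:box[3],box[0]:box[2]]=1;m&=(P[...,2]>.048)&(P[...,2]<.06);print(m.sum())
E
```

```text
above t 3.03 [ 0.4461 -0.2959  0.1401] F [-0.8  -0.07  0.22] w 0.0855
grip t 4.61 [ 0.4459 -0.2967  0.0343] F [-0.2   1.12  3.99] w 0.0295
overdeck t 6.76 [ 0.6035 -0.0995  0.1194] F [ 0.28 -0.63 -0.92] w 0.0299
True
down t 7.86 [ 0.6044 -0.0992  0.0443] F [0.   0.22 3.6 ] w 0.0296
rel t 8.22 [ 0.6037 -0.0991  0.0432] F [ 0.11 -0.37  1.09] w 0.0549
sq t 10.29 [ 0.6025 -0.0236  0.0426] F [ 0.12 -0.28 -0.68] w 0.0327
 t 11.84 [ 0.6054 -0.1401  0.1188] F [-0.58  0.24 -0.22] w 0.0552
556
```

View pics/top1.png

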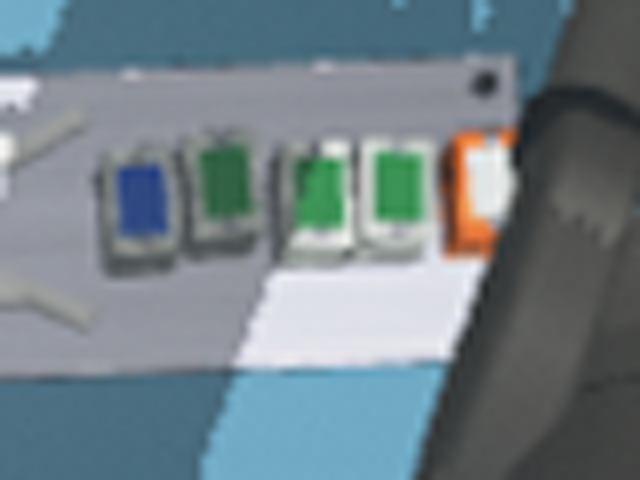

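The orange module stands upright behind relay 4. Relay2 (label at 225,180) is still about 3.5 mm out of line. I'll centre all four greys with a gentle squeeze, then check.

```bash
python3 - <<'E'
from h import *
r.move_straight(W(-.1065,0,.12),speed=.2); r.move_straight(W(-.1065,0,.046),speed=.12)
for i,(x,z) in enumerate([(-.1065,.046),(-.0835,.046),(-.0575,.046),(-.0337,.051)]):
    if i: r.move_straight(W(x,0,z),speed=.06)
    command_gripper(.0295,20); st(str(x)); command_gripper(.050)
r.move_straight(W(-.034,0,.12),speed=.2); r.move_straight(W(-.19,0,.12),speed=.25)
im,d=snap('top2.png',(265,180,365,240),8); st()
E
```

```text
-0.1065 t 13.45 [ 0.6032 -0.0728  0.0471] F [-1.15 -0.25  5.31] w 0.03
-0.0835 t 14.63 [ 0.6015 -0.05    0.0461] F [-0.54  0.71  0.65] w 0.0298
-0.0575 t 15.87 [ 0.6003 -0.024   0.0461] F [-1.13 -0.1   0.87] w 0.0297
-0.0337 t 17.07 [ 5.99e-01 -2.00e-04  5.10e-02] F [ 0.5  -0.75  0.88] w 0.0295
 t 18.73 [ 0.6064 -0.1543  0.1194] F [ 0.04 -0.77  0.65] w 0.05
```

View pics/top2.png

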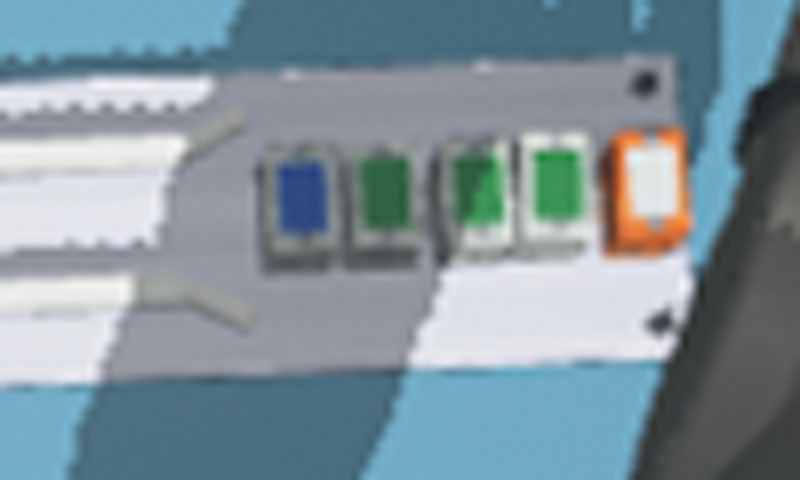

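The row is straight and square: label centres are (303,197), (387,191), (480,189), (557,184) and (655,181). Now I'll push with the fingers closed.

```bash
python3 - <<'E'
from h import *
command_gripper(0.0,20); r.move_straight(W(-.170,0,.052),speed=.15); st('start')
ux=Rk['ux']
for x in np.arange(-.13,.031,.04):
    hit=r.move_straight(W(x,0,.052),speed=.035,max_force=9)
    s=r.read_state(); print(round(x,3),hit,((s['eef_pos'][:2]-Rk['O'])@ux*1e3).round(1),'Fx',(s['contact_force'][:2]@ux).round(2),'Fy',(s['contact_force'][:2]@Rk['uy']).round(2),'t',round(s['time_s'],1))
    if hit: break
snap('top3.png',(215,180,340,240),6.4)
E
```

```text
start t 19.88 [ 0.6062 -0.1364  0.0526] F [ 0.15 -0.48  0.63] w -0.0001
-0.13 False -130.0 Fx 0.11 Fy -0.79 t 21.2
-0.09 False -90.1 Fx 0.32 Fy 0.95 t 22.5
-0.05 False -50.0 Fx -0.66 Fy 0.64 t 23.8
-0.01 False -10.0 Fx 0.29 Fy -0.16 t 25.1
0.03 False 30.0 Fx -0.09 Fy -0.1 t 26.3
```

View pics/top3.png

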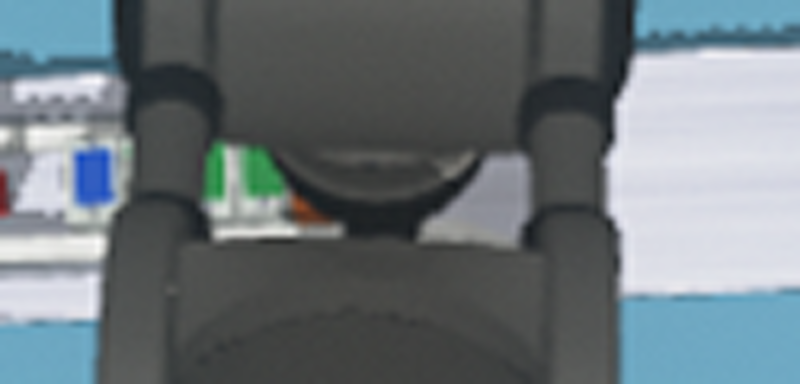

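The row is straight in the lane: blue front face at about col 72, red stop at about col 8, so roughly 19 mm to go. Next come slow steps, watching the force.

```bash
python3 - <<'E'
from h import *
ux=Rk['ux']; out=[]
def meas():
    f=[];
    for _ in range(4): r.hold(.03); f.append(r.read_state()['contact_force'][:2]@ux)
    return -np.mean(f)
x=.030
r.move_straight(W(.038,0,.052),speed=.02,max_force=8); x=.038; F=meas(); prev=F
while x<.085 and r.read_state()['time_s']<58:
    x+=.001; hit=r.move_straight(W(x,0,.052),speed=.01,max_force=7); F=meas()
    out.append((round(x*1e3),round(((r.read_state()['eef_pos'][:2]-Rk['O'])@ux)*1e3,1),round(F,1),hit))
    if F>13 or hit or (F-prev>2.5 and F>7.5): break
    prev=F
print(out); st()
E
```

```text
[(39, np.float64(39.0), np.float64(-0.2), False), (40, np.float64(40.0), np.float64(0.4), False), (41, np.float64(41.1), np.float64(0.6), False), (42, np.float64(42.1), np.float64(0.8), False), (43, np.float64(43.1), np.float64(0.1), False), (44, np.float64(44.1), np.float64(0.9), False), (45, np.float64(45.0), np.float64(1.1), False), (46, np.float64(46.1), np.float64(0.6), False), (47, np.float64(47.1), np.float64(1.1), False), (48, np.float64(48.1), np.float64(0.9), False), (49, np.float64(49.1), np.float64(1.1), False), (50, np.float64(50.1), np.float64(0.8), False), (51, np.float64(51.1), np.float64(1.1), False), (52, np.float64(52.1), np.float64(0.5), False), (53, np.float64(53.1), np.float64(0.9), False), (54, np.float64(54.1), np.float64(0.6), False), (55, np.float64(54.8), np.float64(3.0), False), (56, np.float64(55.7), np.float64(5.0), False), (57, np.float64(56.7), np.float64(5.5), False), (58, np.float64(57.7), np.float64(5.2), False), (59, np.float64(58.6), np.float64(5.6), False), (60, np.float64(59.6), np.float64(5.6), False), (61, np.float64(60.5), np.float64(5.9), False), (62, np.float64(61.5), np.float64(5.2), False), (63, np.float64(62.4), np.float64(5.8), False), (64, np.float64(63.4), np.float64(6.3), False), (65, np.float64(64.2), np.float64(7.5), False), (66, np.float64(64.3), np.float64(10.9), False)]
 t 37.81 [0.5942 0.0979 0.052 ] F [  0.03 -11.39   1.85] w -0.0
```

The stop was met at 54.8 mm. The steep rise came at 64.3 mm, 9.5 mm of travel, at 10.9 N. I'll back off and look.

```bash
python3 - <<'E'
from h import *
r.move_straight(W(.055,0,.052),speed=.02); st(); r.move_straight(W(.02,0,.052),speed=.08); r.move_straight(W(.0,0,.16),speed=.2)
q=down(JR); r.reach(W(-.22,0,.22),q); st()
a,d=snap('t4.png'); b,_=snap('s4.png',cam='scene')
A=cv2.resize(a[180:240,180:360],None,fx=4.4,fy=4.4,interpolation=cv2.INTER_CUBIC)
p=w2px('scene',W(.11,0,.03))[0].astype(int); print(p)
B=cv2.resize(b[p[1]-33:p[1]+33,p[0]-80:p[0]+80],(792,327),interpolation=cv2.INTER_CUBIC)
cv2.imwrite('pics/chk4.png',np.vstack([A,B])[:,:,::-1])
E
```

```text
t 38.51 [0.5945 0.0889 0.0519] F [-0.33  0.75  0.68] w 0.0001
 t 40.7 [ 0.608  -0.1846  0.2188] F [-0.03  0.63 -0.  ] w -0.0005
[320 198]
```

View pics/chk4.png

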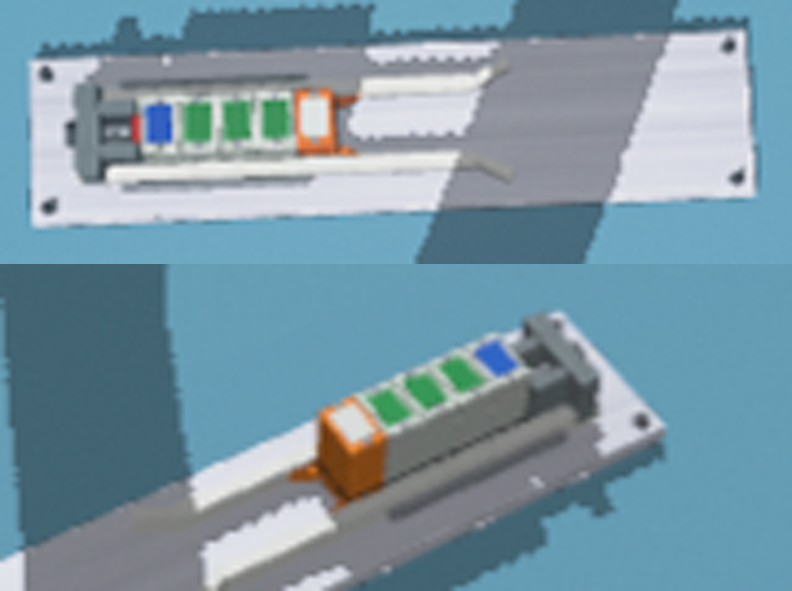

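The row sits straight and upright against the stop. Both orange catches stand behind the orange module, at (347,99) and (347,151) in the top view, and the scene view agrees. The arm is clear, so I'm handing in.

```bash
python3 - <<'E'
from h import *
r.finish_job(); st()
E
```

```text
the job is handed in; nothing more can be done
the job is handed in; nothing more can be done
```

The orange module is in line behind the four grey ones, and the catches have snapped in behind it and are holding the row. I handed the job in at about 41 s.

- **Lining up:** I stood the orange module behind relay 4, then squeezed each grey one lightly to straighten the row. My first squeeze on relay 2 was off centre and left it about 3.5 mm out of line; a second pass over all four fixed that.
- **Pushing:** I pushed with closed fingers. The stop was met at 54.8 mm of finger travel, and the steep rise came 9.5 mm later. I stopped there with about 11 N on the row, well under the 18 N limit.
- **Last checks:** After I backed off, both cameras showed a straight, upright row with the red stop still pushed in and both catches behind the orange module. The arm was clear and felt no contact force. I never went near the black module or the other bystanders, but I did not check their positions afterwards.

No check failed or disagreed.

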